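# Pry the retaining clip off the shaker's drive shaft

### The job

Take the hooked pick from its rest, put its hook down into the pull loop of the spring clip that retains the platform of the small bench shaker, and pry the clip sideways out of its groove so that it is clear of the shaft. Keep the fingers off the clip. Then lay the pick back in its rest; the clip may stay wherever it comes to lie.

Things in the scene. Friction and masses are not known exactly. Their poses are not given: they have to be found in the camera images.
- pick_grip (a point): Hooked pick, centre of its handle, where to grip it; x to the hook, z up. It lies level in its rest. Wooden handle 80 long (x -40 to 40), 12 wide, 14 high; then a 5 mm steel rod to x = 95 that bends down and slightly back to its tip at x = 91, 35 mm below the handle's centre line. About 0.06 kg. A similar straight pick on the bench is no use.
- rest_top (a point): Fixed rest of the pick: foot 90 x 60, posts 6 thick at x = -31 and 31, each with a notch 15 wide at its floor (60 mm above the bench) flaring to 40 wide at 81 mm. This point, 67 mm above the bench, is where the centre of the pick's handle belongs. x along the pick, to its hook end.
- clip_loop (a point): Steel spring clip 5 mm thick, at the centre of its pull loop, a ring 23 inner, 33 outer diameter, 50 mm above the bench, lying on the shaker's platform over the slot in it. Two sprung arms grip the shaft's groove, 31 mm away. The clip's -x axis points from the shaft through the loop: it comes off that way, level, with about 6 N and some 18 mm of travel; not upwards, the shaft's head is over it.
- shaft (a point): Fixed bench shaker, at the centre of the top of its shaft, 63 mm above the bench. Square platform 112 mm, top at 48 mm. Shaft: groove 14 diameter from 48 to 55, head 22 diameter from 55 to 63 mm. Slot in the platform under the clip's loop: 20 wide, from x = -18 to the edge at x = -56, floor at 35 mm. Its -x axis points to the clip's loop, roughly towards the robot.
Things that resemble listed ones, but are neither listed nor needed, are in the scene too. Of the things shaped like the part that bears clip_loop, the bare steel one is meant.

How it is judged (in metres and radians):
On the way, in this order (a step that is already met when the one before it is completed fails the run):
1. the pick is lifted 30 mm out of its rest, with the clip still on the shaft (z of pick_grip in the frame of rest_top above 0.03 m and horizontal distance between clip_loop and shaft below 0.038 m), for 0.1 s.
2. the pick pulls on the clip while the clip is still on the shaft (contact force between pick and clip above 1 N and horizontal distance between clip_loop and shaft below 0.043 m), for 0.02 s.
3. the clip is out of the groove: its loop's centre is more than 48 mm from the shaft axis (horizontal distance between clip_loop and shaft above 0.048 m), for 0.1 s.
At the end, for the whole second after the job is handed in: The clip is off the shaft (its loop's centre more than 48 mm from the shaft axis, horizontally) and at rest; the pick lies still in its rest, its handle's centre within 20 mm horizontally and 12 mm in height of the place in the rest, along the notches within 15 degrees (horizontal distance between clip_loop and shaft above 0.048 m and horizontal distance between pick_grip and rest_top below 0.02 m and z of pick_grip in the frame of rest_top between -0.012 and 0.012 m and angle between the x axis of pick_grip and the x axis of rest_top, either way round below 0.26 rad and linear speed of each of pick, clip below 0.03 m/s); the robot touches nothing.
It fails at once if the fingers touch the clip (contact force between the fingers and clip above 0.5 N).
It also fails if it takes over 48 s, if anything falls off the work surface, if the arm or the gripper's body presses on something with over 40 N, if the wrist force passes 120 N, or if a joint passes its speed limit or range.

### The arm

A 6-joint arm with a two-finger parallel gripper is mounted at the origin on a cart in front of the work surface, level with it; the furniture and walls round the work are solid. World frame = base frame: x ahead of the robot, y to its left, z up, the work surface at z = 0. Lengths are in m, angles in degrees, forces in N, time in s.
With the tool pointing down it reaches from about 0.275 to 0.85 m from the base axis. Payload 5.2 kg.
Tool frame: the origin (TCP) lies at the very end of the fingers, on their centre line; the grasp point (between the pads) lies 19 mm behind it; z points along the fingers, y is the line along which they close (so a half turn about z gives the same grasp; the last joint's range is limited). The gripper opens to 85 mm and grips with 20 to 120 N. Pads are 22 mm wide; open, the fingers measure 114 mm over their backs; the gripper's body (76 mm by 85 mm) begins 54 mm behind the grasp point. The pads swing forward as they close: fully open they stand 13 mm farther back than shut.
Start: joints at [62.407, 14.817, 87.949, -0, 77.235, -11.62], TCP at [0.151, 0.529, 0.231] pointing down, gripper open.
Joint ranges: [-179.93, 179.93], [-52.35, 119.4], [10.71, 147.94], [-69.91, 249.91], [12.55, 155.21], [-178.61, 178.61]. Speed limits (degrees/s): [147.25, 147.25, 180, 180, 180, 180].

### API

Orientations are given as a 3x3 rotation matrix whose columns are the frame's x, y, z axes.
In Python, from station import arm, optics, job gives the robot as it stands. The module is installed in compiled form; this text tells all that it offers.
- The arm moves only by the tool play_rows, never from a script. Its arguments are lists of equal length, an entry for each row: "fingers": the finger opening in m, from 0 to 0.0854; "linear": the shift along the world's x, y, z in m, a list of three; "spin": the turn about the world's z in rad. A call has 1 to 20 rows; each row is the pose to reach, as a shift and turn from the pose commanded when the call began; what a row does not reach only later rows make up. A row lasts 1/12 s, in which the tool goes at most 41.7 mm and 7.16 degrees, less where a joint would pass 70% of its speed; a pose out of reach is approached as far as the arm can. A call with a gripper value outside its range is refused whole. The fingers move at their own pace and stop on an object; "force" is the grip in N (left out, the last holds). Time passes only in rows, so rows that repeat a pose let the fingers close. It gives the time, the measured TCP pose, the force, the opening and the grip force at its end, in the units of the state.
- arm.sense(): the state, without advancing time (a new reading comes with each control period).
- optics.capture(name): name is "side" or "top"; returns the picture (420x560x3 uint8, blue, green, red); there is no depth.
- optics.get_calibration(name): a dict with "fx", "fy", "cx", "cy" (pixels), "R" (3x3) and "t" (3): a world point X has camera coordinates R X + t. Camera axes: x right, y down, z forward; pixel columns grow to the right and rows downward; lengths in m; the calibration is good to about 2 mm. A picture is of the moment at which its call begins. get_calibration takes no time and is no camera call.
- job.hand_in(): hands the job in; it is judged then, once.
The state is a dict: "time": time; "joint_pos": joint angles; "joint_velocities": joint speeds; "tau": joint torques, N m; "position": TCP position; "orientation": TCP orientation; "wrist_force": force on the tool from outside, world axes, zero at the start; "moment": the same for the moment, N m; "gripper_width": finger opening in m; "grip_force": force on a finger pad.
Only numpy, scipy, OpenCV 4.12 (cv2) and the standard library are available. Lean on these libraries where they do the work, as an engineer would, in place of code of your own. Each camera call takes 0.05 s, during which the arm holds its last target. There are 200 camera calls.

## Working session

There is one attempt and no reset: what is moved stays moved. The work goes in short steps, Python scripts to look and compute and a tool call to move; the robot and the scene stay as the last step left them, time stands still between calls to the robot, and variables do not carry over. Pictures are saved under pics/ and viewed, at most 12 in all, crops included, and the job is handed in when it is done.

Besides the shell and the picture viewer there is one more tool, called after "Emit:" as a command line: name --pt "numbers of a row" for each row, then --argument value for the rest. play_rows: Moves the arm, as the interface text tells. Its arguments: {"type":"object","properties":{"fingers":{"type":"array","items":{"type":"number"}},"linear":{"type":"array","items":{"type":"array","items":{"type":"number"}}},"spin":{"type":"array","items":{"type":"number"}},"force":{"type":"number"}},"required":["fingers","linear","spin"]}

```bash
mkdir -p pics; python3 - <<'E'
from station import arm, optics, job
import cv2,numpy as np
for n in("side","top"):
    cv2.imwrite(f"pics/{n}0.png",optics.capture(n)); c=optics.get_calibration(n)
    print(n,c, -np.array(c["R"]).T@np.array(c["t"]))
s=arm.sense();print(s["time"],s["position"],s["orientation"],s["gripper_width"])
E
```

```text
side {'fx': 442.0260815038965, 'fy': 442.0260815038965, 'cx': 280.1277146543827, 'cy': 204.2893035834158, 'R': array([[ 0.9965013 , -0.08051575, -0.02241376],
       [-0.0600032 , -0.50253558, -0.8624718 ],
       [ 0.05817885,  0.86079917, -0.50560856]]), 't': array([-0.53912891,  0.22563985,  0.65005816])} [ 0.51296214 -0.48958583  0.51119907]
top {'fx': 532.1799717333965, 'fy': 532.1799717333965, 'cx': 276.56907909272667, 'cy': 213.74059498194188, 'R': array([[ 0.00610771, -0.99997312, -0.00405697],
       [-0.99620174, -0.00573217, -0.08688629],
       [ 0.0868607 ,  0.00457223, -0.99620997]]), 't': array([0.22999729, 0.56119579, 0.8867741 ])} [0.48063365 0.22915344 0.93310651]
0.1 [0.15110352 0.52832361 0.23055825] [[-9.61391423e-01  2.75183437e-01 -7.79953672e-04]
 [ 2.75184336e-01  9.61390314e-01 -1.49856235e-03]
 [ 3.37460365e-04 -1.65533603e-03 -9.99998573e-01]] 0.08533243338749251
```

View pics/side0.png

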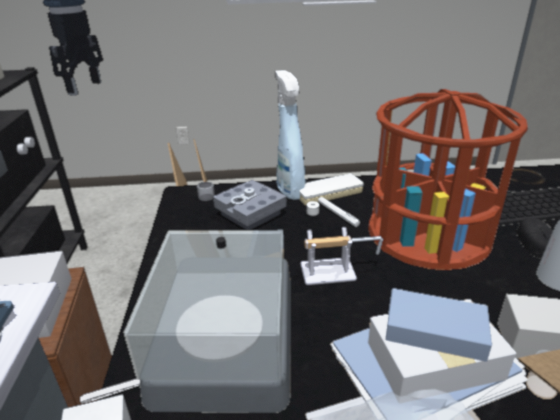

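View pics/top0.png

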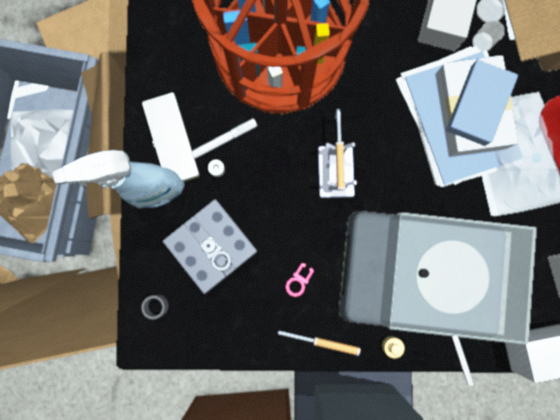

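The top view shows the pick in its rest at about (340,165), hook end up at (338,115). The shaker is at (210,247), with the shaft near (208,244) and the loop near (221,261). The pink clip at (299,280) and the straight pick at (320,343) are decoys. In the side view the pick is at (327,242) and the hook at (380,245).

```bash
python3 - <<'E'
import cv2,numpy as np
t=cv2.imread("pics/top0.png");s=cv2.imread("pics/side0.png")
f=lambda im,x,y,w,h,k:cv2.resize(im[y:y+h,x:x+w],None,fx=k,fy=k,interpolation=cv2.INTER_CUBIC)
a=f(t,160,197,100,100,4);b=f(t,300,105,75,100,4)
cv2.imwrite("pics/c1.png",np.hstack([a,b]))
a=f(s,205,175,90,60,4);b=f(s,295,225,95,60,4)
cv2.imwrite("pics/c2.png",np.hstack([a,b]))
E
```

```text
(no output)
```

View pics/c1.png

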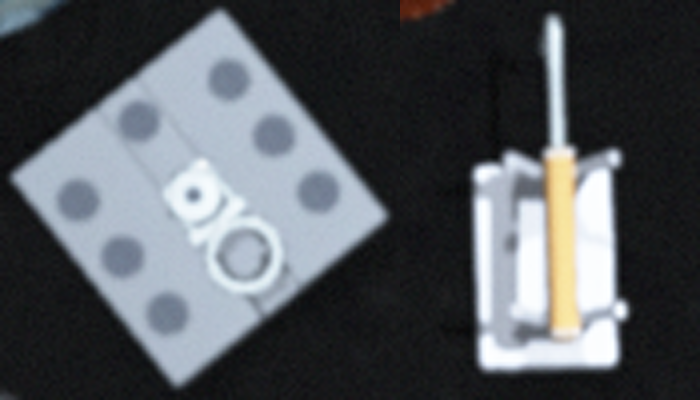

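View pics/c2.png

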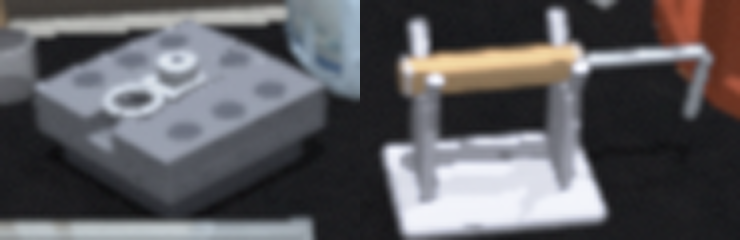

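The crops show the bare steel clip with its loop at about top (221,261) and the shaft head at (208,245). The slot runs from the loop to the platform's lower-right edge. The handle runs from (340,143) to (341,189) in the top view, and the hook bends down at its far end. Next I'll measure these with masks.

```bash
cat > h.py <<'E'
import cv2,numpy as np
from station import arm, optics, job
C={n:optics.get_calibration(n) for n in("side","top")}
def ray(n,u,v):
    c=C[n];R=np.array(c["R"]);o=-R.T@np.array(c["t"])
    d=R.T@np.array([(u-c["cx"])/c["fx"],(v-c["cy"])/c["fy"],1]);return o,d
def onz(n,p,z):
    o,d=ray(n,*p);return o+d*(z-o[2])/d[2]
def proj(n,X):
    c=C[n];q=np.array(c["R"])@X+np.array(c["t"]);return q[:2]/q[2]*[c["fx"],c["fy"]]+[c["cx"],c["cy"]]
def tri(a,b):
    (o,d),(p,e)=ray("side",*a),ray("top",*b)
    s=np.linalg.lstsq(np.c_[d,-e],p-o,rcond=None)[0];A,B=o+s[0]*d,p+s[1]*e
    return (A+B)/2,np.linalg.norm(A-B)
def wood(im,box):
    x,y,w,h=box;m=cv2.inRange(cv2.cvtColor(im,cv2.COLOR_BGR2HSV)[y:y+h,x:x+w],(8,70,110),(28,255,255))
    k=max(cv2.findContours(m,cv2.RETR_EXTERNAL,cv2.CHAIN_APPROX_NONE)[0],key=cv2.contourArea)
    r=cv2.minAreaRect(k+np.array([x,y]));return r
E
python3 - <<'E'
from h import *
np.set_printoptions(precision=4,suppress=True)
t=cv2.imread("pics/top0.png");s=cv2.imread("pics/side0.png")
rt=wood(t,(320,130,50,75));rs=wood(s,(295,225,70,35));print(rt,rs)
print("handle tri",tri(rs[0],rt[0]),"onz74",onz("top",rt[0],.074))
P=cv2.boxPoints(rt);P=P[np.argsort(P[:,1])];f,b=onz("top",P[:2].mean(0),.074),onz("top",P[2:].mean(0),.074)
print("handle ends",f,b,np.linalg.norm(f-b),(f+b)/2,np.degrees(np.arctan2(*(f-b)[1::-1])))
print("hook bend",onz("top",(338.2,109.5),.067), "tri tip/top", tri((295+(708-360)/4,225+50/4),(338.2,109.5)))
# platform
g=cv2.cvtColor(t,cv2.COLOR_BGR2GRAY)[190:300,155:265]
m=(g>70).astype(np.uint8);m=cv2.morphologyEx(m,cv2.MORPH_OPEN,np.ones((3,3)))
k=max(cv2.findContours(m,0,1)[0],key=cv2.contourArea)+np.array([155,190]);r=cv2.minAreaRect(k);print(r)
B=cv2.boxPoints(r);W=np.array([onz("top",p,.048) for p in B]);print(W,np.linalg.norm(np.roll(W,1,0)-W,axis=1),W.mean(0))
e=W[1]-W[0];print("ang",np.degrees(np.arctan2(e[1],e[0])))
# steel clip bright
m=((g>205)*255).astype(np.uint8);cs=[c for c in cv2.findContours(m,cv2.RETR_CCOMP,1)[0] if len(c)>4]
for c in cs: print(cv2.fitEllipse(c)[0]+np.array([155,190]),cv2.contourArea(c),cv2.fitEllipse(c)[1])
L=onz("top",(221.2,261),.0525);S=onz("top",(160+193/4,197+194/4),.063)
print("loop",L,"shaft",S,np.linalg.norm((L-S)[:2]),np.degrees(np.arctan2(*(S-L)[1::-1])))
print("tri loop",tri((205+132/4,175+98/4),(221.2,261)),"shaft",tri((205+179/4,175+65/4),(160+193/4,197+194/4)))
E
```

```text
((339.5, 165.5), (41.0, 7.0), 90.0) ((327.5034484863281, 241.54139709472656), (9.467185020446777, 39.612701416015625), 85.2363510131836)
handle tri (array([0.6359, 0.1301, 0.0669]), np.float64(0.0011168425365210202)) onz74 [0.6352 0.1308 0.074 ]
handle ends [0.6692 0.1307 0.074 ] [0.6014 0.131  0.074 ] 0.06772908269503579 [0.6353 0.1308 0.074 ] -0.23843678568737584
hook bend [0.7306 0.1318 0.067 ] tri tip/top (array([0.7312, 0.1317, 0.0666]), np.float64(0.0010723378671868855))
((209.3902587890625, 245.9878387451172), (68.5602798461914, 69.34114837646484), 51.34019470214844)
[[0.5114 0.4254 0.048 ]
 [0.5844 0.3364 0.048 ]
 [0.4954 0.2639 0.048 ]
 [0.4236 0.3525 0.048 ]] [0.1141 0.1151 0.1148 0.1141] [0.5037 0.3445 0.048 ]
ang -50.6125473371569
[216.1434 254.2666] 496.5 (17.606103897094727, 39.09477233886719)
[220.5308 260.269 ] 178.0 (15.003748893737793, 15.327421188354492)
[209.5 252.5] 10.0 (2.8929436206817627, 4.979057788848877)
[214.4872 248.3347] 20.0 (3.353111982345581, 9.054154396057129)
[207.6062 245.3938] 18.5 (4.682602882385254, 5.435671329498291)
loop [0.4787 0.324  0.0525] shaft [0.5038 0.3444 0.063 ] 0.032363711907360926 39.10741592112515
tri loop (array([0.479 , 0.3242, 0.0511]), np.float64(0.0006422072703159572)) shaft (array([0.5044, 0.3451, 0.0578]), np.float64(0.0009582964688723991))
```

```bash
python3 - <<'E'
from h import *
np.set_printoptions(precision=4,suppress=True)
print("cage base left/front",onz("side",(372,225),0),onz("side",(432,262),0),onz("side",(498,240),0))
print("top ring near, vs z",[onz("top",(280,108),z) for z in(0,.1,.25)])
print("tray edge",onz("top",(347,215),.1),onz("side",(165,232),.1))
print("handle c",tri((327.2,241.4),(340.2,165.6)),"loop",tri((237.6,199.1),(220.8,260.6)))
print("rear/front/hook",[onz("top",p,z) for p,z in (((340.8,188.3),.074),((339.6,142.8),.074),((337.9,109.2),.0695))])
E
```

```text
cage base left/front [0.7566 0.2721 0.    ] [0.8337 0.1373 0.    ] [0.9877 0.1909 0.    ]
top ring near, vs z [array([0.7521, 0.2285, 0.    ]), array([0.723 , 0.2285, 0.1   ]), array([0.6794, 0.2286, 0.25  ])]
tray edge [0.5519 0.1224 0.1   ] [0.3607 0.1417 0.1   ]
handle c (array([0.6353, 0.1291, 0.068 ]), np.float64(0.0014987355193571811)) loop (array([0.4789, 0.3247, 0.0518]), np.float64(0.000805006001543725))
rear/front/hook [array([0.5977, 0.1289, 0.074 ]), array([0.6728, 0.1305, 0.074 ]), array([0.7303, 0.1326, 0.0695])]
```

Emit:
play_rows --force 60 --fingers '[0.06,0.06,0.06,0.06,0.06,0.06,0.06,0.06,0.06,0.06,0.06,0.06,0.06,0.06,0.06,0.06,0.06,0.06,0.06,0.06]' --pt "0.01 -0.008 0" --pt "0.035 -0.03 0" --pt "0.065 -0.054 0" --pt "0.095 -0.079 0" --pt "0.125 -0.104 0" --pt "0.155 -0.128 0" --pt "0.185 -0.153 0" --pt "0.215 -0.178 0" --pt "0.245 -0.203 0" --pt "0.275 -0.228 0" --pt "0.305 -0.252 0" --pt "0.335 -0.277 0" --pt "0.365 -0.302 0" --pt "0.395 -0.327 0" --pt "0.425 -0.352 0" --pt "0.45 -0.372 0" --pt "0.47 -0.388 -0.02" --pt "0.484 -0.399 -0.04" --pt "0.484 -0.399 -0.06" --pt "0.484 -0.399 -0.06" --spin '[0.02,0.04,0.06,0.08,0.1,0.12,0.14,0.16,0.18,0.2,0.22,0.24,0.26,0.28,0.3,0.307,0.307,0.307,0.307,0.307]'

```text
time: 1.77
position: [0.6331, 0.1284, 0.1656]
orientation: [[-1.0, -0.026, -0.01], [-0.026, 1.0, -0.0], [0.01, -0.0, -1.0]]
wrist_force: [-0.7, 0.7, -2.0]
gripper_width: 0.0602
grip_force: 0.0
```

Emit:
play_rows --force 60 --fingers '[0.06,0.06,0.06,0.06,0.06,0.06,0.06,0.06,0.0,0.0,0.0,0.0,0.0,0.0,0.0,0.0]' --pt "0 0 -0.015" --pt "0 0 -0.035" --pt "0 0 -0.06" --pt "0 0 -0.085" --pt "0 0 -0.105" --pt "0 0 -0.115" --pt "0 0 -0.12" --pt "0 0 -0.12" --pt "0 0 -0.12" --pt "0 0 -0.12" --pt "0 0 -0.12" --pt "0 0 -0.12" --pt "0 0 -0.12" --pt "0 0 -0.12" --pt "0 0 -0.12" --pt "0 0 -0.12" --spin '[0,0,0,0,0,0,0,0,0,0,0,0,0,0,0,0]'

```text
time: 3.1
position: [0.6361, 0.1298, 0.0527]
orientation: [[-1.0, -0.028, 0.002], [-0.028, 1.0, 0.0], [-0.002, 0.0, -1.0]]
wrist_force: [-1.1, -0.1, 7.3]
gripper_width: 0.0106
grip_force: 59.2
```

Emit:
play_rows --fingers '[0,0,0,0,0,0,0,0,0,0]' --pt "0 0 0.01" --pt "0 0 0.02" --pt "0 0 0.03" --pt "0 0 0.045" --pt "0 0 0.06" --pt "0 0 0.07" --pt "0 0 0.075" --pt "0 0 0.075" --pt "0 0 0.075" --pt "0 0 0.075" --spin '[0,0,0,0,0,0,0,0,0,0]'

```text
time: 3.93
position: [0.6347, 0.1297, 0.1254]
orientation: [[-1.0, -0.028, -0.002], [-0.028, 1.0, -0.0], [0.002, -0.0, -1.0]]
wrist_force: [-0.5, 0.5, -0.5]
gripper_width: 0.0109
grip_force: 58.4
```

```bash
python3 - <<'E'
from h import *
t=optics.capture("top");s=optics.capture("side");cv2.imwrite("pics/t1.png",t);cv2.imwrite("pics/s1.png",s)
p=arm.sense();print(p["time"],p["position"],p["wrist_force"])
f=lambda im,x,y,w,h,k:cv2.resize(im[y:y+h,x:x+w],None,fx=k,fy=k,interpolation=cv2.INTER_CUBIC)
cv2.imwrite("pics/c3.png",np.hstack([f(s,290,150,130,130,3),f(t,280,70,130,130,3)]))
E
```

```text
4.0333 [0.63468854 0.12973617 0.12520834] [ 0.50355238  0.01181535 -0.78556928]
```

View pics/c3.png

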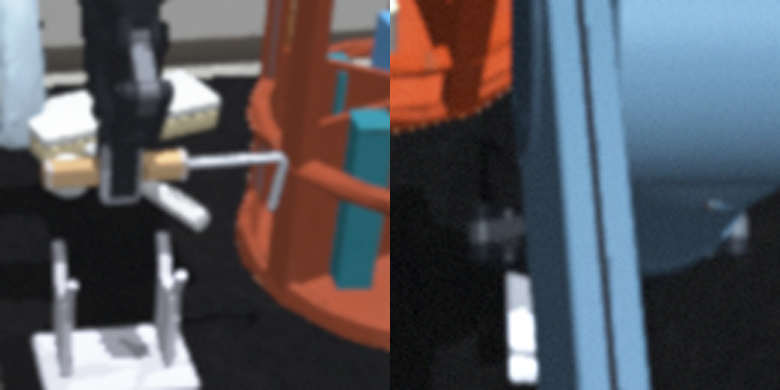

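The pick hangs level in the gripper. In the side view its rod bend is at about (384.6,202), and the handle ends are at (305,206) and (352,204). I'll use these to check its position in the hand.

```bash
python3 - <<'E'
from h import *
np.set_printoptions(precision=4,suppress=True)
def ony(p,y):
    o,d=ray("side",*p);return o+d*(y-o[1])/d[1]
for q,y in (((44,172),.127),((186,164),.130),((286,156),.1325),((274,207),.1325)):
    print(ony((290+(q[0]+.5)/3-.5,150+(q[1]+.5)/3-.5),y))
pos=np.array([.6347,.1297]);a=np.radians(39.1);
for L in [(.4790,.3247)]:
    d=np.array([np.cos(a),np.sin(a)]);c=np.array(L)-.0922*d;print("grip target",c,c-[.635,.130],np.radians(39.1-1.6))
E
```

```text
[0.5942 0.127  0.1411]
[0.6734 0.13   0.1389]
[0.7302 0.1325 0.1387]
[0.7266 0.1325 0.1055]
grip target [0.4074 0.2666] [-0.2276  0.1366] 0.6544984694978736
```

Emit:
play_rows --fingers '[0,0,0,0,0,0,0,0,0,0,0,0,0,0,0,0,0,0,0,0]' --pt "-0.01 0 0" --pt "-0.03 0.005 0" --pt "-0.05 0.01 0" --pt "-0.07 0.02 0" --pt "-0.09 0.03 0" --pt "-0.11 0.043 0" --pt "-0.13 0.057 0" --pt "-0.15 0.072 0" --pt "-0.17 0.089 0" --pt "-0.19 0.106 0" --pt "-0.205 0.12 0" --pt "-0.218 0.131 0" --pt "-0.225 0.136 0" --pt "-0.227 0.137 0" --pt "-0.227 0.137 -0.01" --pt "-0.227 0.137 -0.02" --pt "-0.227 0.137 -0.025" --pt "-0.227 0.137 -0.025" --pt "-0.227 0.137 -0.025" --pt "-0.227 0.137 -0.025" --spin '[0,0.02,0.05,0.1,0.16,0.22,0.28,0.35,0.42,0.49,0.55,0.6,0.64,0.655,0.655,0.655,0.655,0.655,0.655,0.655]'

```text
time: 5.7
position: [0.4088, 0.2665, 0.1011]
orientation: [[-0.776, -0.631, -0.0], [-0.631, 0.776, -0.0], [0.0, 0.0, -1.0]]
wrist_force: [-0.4, -0.7, -1.2]
gripper_width: 0.0108
grip_force: 58.5
```

```bash
python3 - <<'E'
from h import *
t=optics.capture("top");s=optics.capture("side");cv2.imwrite("pics/t2.png",t);cv2.imwrite("pics/s2.png",s)
p=arm.sense();print(p["time"],p["position"],p["wrist_force"])
f=lambda im,x,y,w,h,k:cv2.resize(im[y:y+h,x:x+w],None,fx=k,fy=k,interpolation=cv2.INTER_CUBIC)
cv2.imwrite("pics/c4.png",np.hstack([f(s,190,140,100,100,4),f(t,180,210,95,100,4)]))
E
```

```text
5.8 [0.40882587 0.26666179 0.10150135] [-0.36317212  0.12840416 -0.56956314]
```

View pics/c4.png

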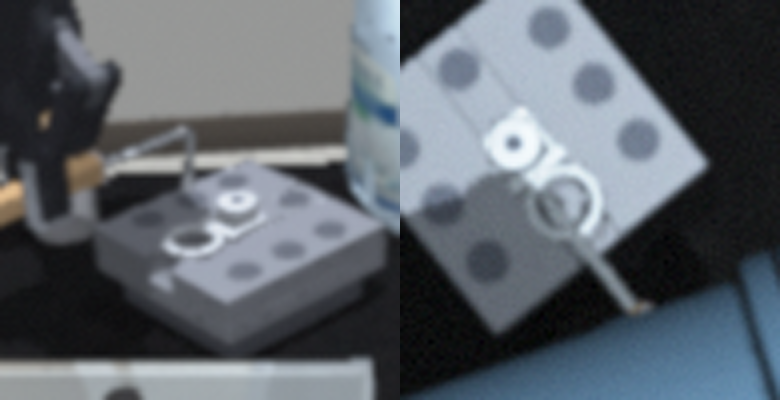

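The hook hangs above the loop. In the side view its tip is at about (237,187) and its bend at (236,172). In the top view the rod ends over the loop. I'll check the tip position numerically.

```bash
python3 - <<'E'
from h import *
np.set_printoptions(precision=4,suppress=True)
q=lambda a,b,x,y:(x+(a+.5)/4-.5,y+(b+.5)/4-.5)
print("tip side@.0825",onz("side",q(190,186,190,140),.0825),"bend side@.119",onz("side",q(186,128,190,140),.119))
tip=onz("side",q(190,186,190,140),.0825)
for n,x,y,o in(("top",180,210,380+20),):
    for X in(tip,np.array([.479,.3247,.0525]),onz("side",q(186,128,190,140),.119)):
        p=proj(n,X);print((p[0]-x)*4+400,(p[1]-y)*4)
E
```

```text
tip side@.0825 [0.4797 0.325  0.0825] bend side@.119 [0.4803 0.3186 0.119 ]
554.1519013153286 201.47693465038833
563.1557273678558 203.1793921092517
560.2839427112476 199.99988615187021
```

Emit:
play_rows --fingers '[0,0,0,0,0,0,0,0,0,0,0]' --pt "0 0 -0.006" --pt "0 0 -0.012" --pt "0 0 -0.018" --pt "0 0 -0.023" --pt "0 0 -0.028" --pt "0 0 -0.033" --pt "0 0 -0.037" --pt "0 0 -0.04" --pt "0 0 -0.04" --pt "0 0 -0.04" --pt "0 0 -0.04" --spin '[0,0,0,0,0,0,0,0,0,0,0]'

```text
time: 6.72
position: [0.4085, 0.2669, 0.0615]
orientation: [[-0.776, -0.631, 0.0], [-0.631, 0.776, 0.0], [-0.0, -0.0, -1.0]]
wrist_force: [-0.7, -0.1, -0.3]
gripper_width: 0.0109
grip_force: 58.5
```

```bash
python3 - <<'E'
from h import *
t=optics.capture("top");s=optics.capture("side")
f=lambda im,x,y,w,h,k:cv2.resize(im[y:y+h,x:x+w],None,fx=k,fy=k,interpolation=cv2.INTER_CUBIC)
cv2.imwrite("pics/c5.png",np.hstack([f(s,190,140,100,100,4),f(t,180,210,95,100,4)]))
E
```

```text
(no output)
```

View pics/c5.png

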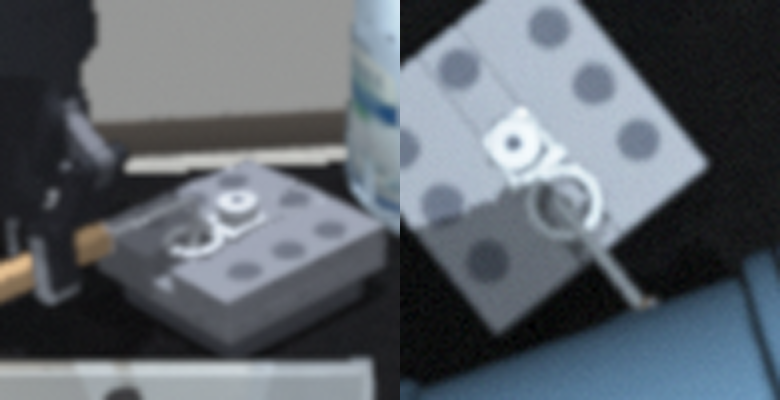

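The hook is inside the loop, at about (563,203) in the crop, with no contact force. Next I'll pull slowly along the clip's -x.

Emit:
play_rows --force 90 --fingers '[0,0,0,0,0,0,0,0,0,0,0,0]' --pt "-0.0016 -0.0013 0" --pt "-0.0031 -0.0025 0" --pt "-0.0047 -0.0038 0" --pt "-0.0062 -0.005 0" --pt "-0.0074 -0.006 0" --pt "-0.0085 -0.0069 0" --pt "-0.0093 -0.0076 0" --pt "-0.0101 -0.0082 0" --pt "-0.0109 -0.0088 0" --pt "-0.0116 -0.0095 0" --pt "-0.0116 -0.0095 0" --pt "-0.0116 -0.0095 0" --spin '[0,0,0,0,0,0,0,0,0,0,0,0]'

```text
time: 7.82
position: [0.3973, 0.2576, 0.0615]
orientation: [[-0.776, -0.631, 0.001], [-0.631, 0.776, 0.001], [-0.001, -0.0, -1.0]]
wrist_force: [2.8, 3.6, -0.8]
gripper_width: 0.01
grip_force: 93.9
```

Contact: about 4.6 N against the pull, as expected. I'll continue.

Emit:
play_rows --fingers '[0,0,0,0,0,0,0,0,0,0,0,0,0,0,0]' --pt "-0.0012 -0.0009 0" --pt "-0.0023 -0.0019 0" --pt "-0.0035 -0.0028 0" --pt "-0.0047 -0.0038 0" --pt "-0.0058 -0.0047 0" --pt "-0.007 -0.0057 0" --pt "-0.0081 -0.0066 0" --pt "-0.0093 -0.0076 0" --pt "-0.0105 -0.0085 0" --pt "-0.0116 -0.0095 0" --pt "-0.0128 -0.0104 0" --pt "-0.014 -0.0113 0" --pt "-0.0147 -0.012 0" --pt "-0.0147 -0.012 0" --pt "-0.0147 -0.012 0" --spin '[0,0,0,0,0,0,0,0,0,0,0,0,0,0,0]'

```text
time: 9.07
position: [0.382, 0.2452, 0.0614]
orientation: [[-0.776, -0.631, 0.0], [-0.631, 0.776, -0.0], [-0.0, -0.0, -1.0]]
wrist_force: [0.7, -0.7, -0.2]
gripper_width: 0.01
grip_force: 96.6
```

```bash
python3 - <<'E'
from h import *
t=optics.capture("top");s=optics.capture("side")
f=lambda im,x,y,w,h,k:cv2.resize(im[y:y+h,x:x+w],None,fx=k,fy=k,interpolation=cv2.INTER_CUBIC)
cv2.imwrite("pics/c6.png",np.hstack([f(s,180,140,100,100,4),f(t,180,210,95,100,4)]))
E
```

```text
(no output)
```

View pics/c6.png

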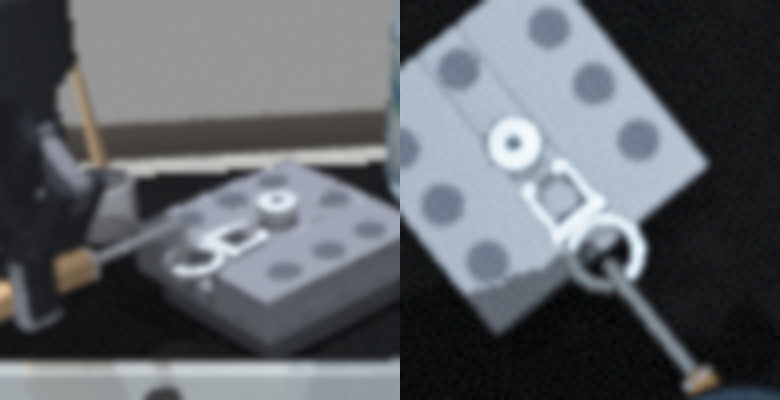

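The clip is off the shaft. In the crop its loop is at (606,250) and the shaft at (513,143), about 58 mm apart. I'll back the hook off to the loop's centre and lift it out.

Emit:
play_rows --fingers '[0,0,0,0,0,0,0,0,0,0,0,0,0,0,0,0]' --pt "0.002 0.0015 0" --pt "0.004 0.0035 0" --pt "0.0047 0.0038 0" --pt "0.0047 0.0038 0" --pt "0.0047 0.0038 0.005" --pt "0.0045 0.0037 0.01" --pt "0.004 0.0033 0.015" --pt "0.0037 0.003 0.02" --pt "0.0037 0.003 0.026" --pt "0.0037 0.003 0.032" --pt "0.0037 0.003 0.04" --pt "0.0037 0.003 0.05" --pt "0.0037 0.003 0.06" --pt "0.0037 0.003 0.065" --pt "0.0037 0.003 0.065" --pt "0.0037 0.003 0.065" --spin '[0,0,0,0,0,0,0,0,0,0,0,0,0,0,0,0]'

```text
time: 10.5
position: [0.3859, 0.2483, 0.1266]
orientation: [[-0.776, -0.631, 0.001], [-0.631, 0.776, 0.0], [-0.001, -0.0, -1.0]]
wrist_force: [0.3, 0.1, -1.0]
gripper_width: 0.0098
grip_force: 96.2
```

```bash
python3 - <<'E'
from h import *
t=optics.capture("top");s=optics.capture("side")
f=lambda im,x,y,w,h,k:cv2.resize(im[y:y+h,x:x+w],None,fx=k,fy=k,interpolation=cv2.INTER_CUBIC)
cv2.imwrite("pics/c7.png",np.hstack([f(s,180,140,100,100,4),f(t,180,210,95,100,4)]))
E
```

```text
(no output)
```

View pics/c7.png

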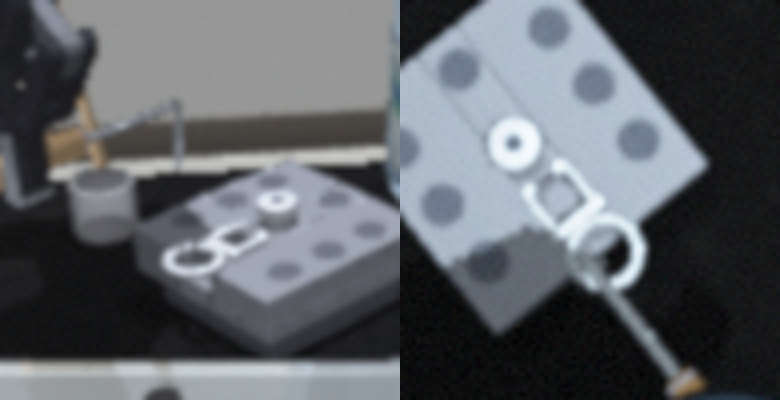

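The clip stays on the platform and the hook is free at side crop (178,165). I'll bring the pick back above the rest.

Emit:
play_rows --fingers '[0,0,0,0,0,0,0,0,0,0,0,0,0,0,0,0,0,0,0,0]' --pt "0.005 -0.003 0" --pt "0.015 -0.01 0" --pt "0.03 -0.02 0" --pt "0.045 -0.032 0" --pt "0.06 -0.044 0" --pt "0.08 -0.056 0" --pt "0.1 -0.068 0" --pt "0.12 -0.08 0" --pt "0.14 -0.09 0" --pt "0.16 -0.098 0" --pt "0.18 -0.105 0" --pt "0.2 -0.11 0" --pt "0.22 -0.114 0" --pt "0.235 -0.117 0" --pt "0.245 -0.1185 0" --pt "0.2496 -0.1185 0" --pt "0.2496 -0.1185 0" --pt "0.2496 -0.1185 -0.01" --pt "0.2496 -0.1185 -0.01" --pt "0.2496 -0.1185 -0.01" --spin '[-0.02,-0.06,-0.11,-0.17,-0.23,-0.29,-0.35,-0.41,-0.47,-0.52,-0.57,-0.61,-0.64,-0.655,-0.655,-0.655,-0.655,-0.655,-0.655,-0.655]'

```text
time: 12.27
position: [0.6338, 0.1299, 0.1151]
orientation: [[-1.0, -0.028, -0.003], [-0.028, 1.0, -0.0], [0.003, -0.0, -1.0]]
wrist_force: [1.2, -0.4, 0.0]
gripper_width: 0.01
grip_force: 96.2
```

```bash
python3 - <<'E'
from h import *
t=optics.capture("top");s=optics.capture("side")
f=lambda im,x,y,w,h,k:cv2.resize(im[y:y+h,x:x+w],None,fx=k,fy=k,interpolation=cv2.INTER_CUBIC)
cv2.imwrite("pics/c8.png",np.hstack([f(s,290,150,130,130,3),f(t,170,210,110,130,3)]))
E
```

```text
(no output)
```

View pics/c8.png

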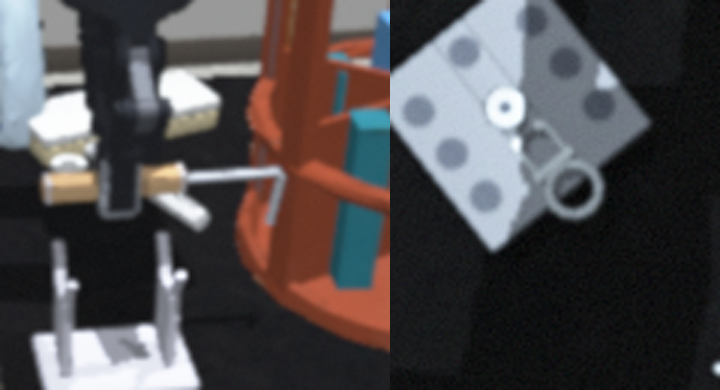

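The pick is in the same pose in the hand, level above the rest, and the clip is still off the shaft. I'll lower it, release, and retreat.

Emit:
play_rows --fingers '[0,0,0,0,0,0,0,0,0,0,0,0.02,0.03,0.045,0.06,0.06,0.06,0.06]' --pt "0 0 -0.01" --pt "0 0 -0.022" --pt "0 0 -0.034" --pt "0 0 -0.044" --pt "0 0 -0.051" --pt "0 0 -0.056" --pt "0 0 -0.06" --pt "0 0 -0.063" --pt "0 0 -0.064" --pt "0 0 -0.064" --pt "0 0 -0.064" --pt "0 0 -0.064" --pt "0 0 -0.064" --pt "0 0 -0.064" --pt "0 0 -0.064" --pt "0 0 -0.064" --pt "0 0 -0.064" --pt "0 0 -0.064" --spin '[0,0,0,0,0,0,0,0,0,0,0,0,0,0,0,0,0,0]'

```text
time: 13.87
position: [0.6354, 0.1298, 0.0523]
orientation: [[-1.0, -0.028, 0.0], [-0.028, 1.0, -0.0], [-0.0, -0.0, -1.0]]
wrist_force: [-0.6, 0.4, 0.4]
gripper_width: 0.0602
grip_force: 0.0
```

Emit:
play_rows --fingers '[0.06,0.06,0.06,0.06,0.06,0.06,0.06,0.06,0.06,0.06,0.06,0.06,0.06,0.06,0.06,0.06]' --pt "0 0 0.01" --pt "0 0 0.02" --pt "0 0 0.035" --pt "0 0 0.055" --pt "0 0 0.08" --pt "0 0 0.105" --pt "0 0 0.13" --pt "0 0 0.14" --pt "-0.02 0 0.14" --pt "-0.05 0 0.14" --pt "-0.08 0 0.14" --pt "-0.11 0 0.14" --pt "-0.14 0 0.14" --pt "-0.16 0 0.14" --pt "-0.16 0 0.14" --pt "-0.16 0 0.14" --spin '[0,0,0,0,0,0,0,0,0,0,0,0,0,0,0,0]'

```text
time: 15.2
position: [0.4748, 0.1299, 0.193]
orientation: [[-1.0, -0.029, 0.001], [-0.029, 1.0, 0.0], [-0.001, 0.0, -1.0]]
wrist_force: [0.1, 0.0, -0.4]
gripper_width: 0.06
grip_force: 0.0
```

```bash
python3 - <<'E'
from h import *
np.set_printoptions(precision=4,suppress=True)
t=optics.capture("top");s=optics.capture("side")
f=lambda im,x,y,w,h,k:cv2.resize(im[y:y+h,x:x+w],None,fx=k,fy=k,interpolation=cv2.INTER_CUBIC)
cv2.imwrite("pics/c9.png",np.hstack([f(s,180,160,220,130,2),f(t,160,110,210,130+60,2)[120:380]]))
rs=wood(s,(295,215,70,45));print(rs, arm.sense()["wrist_force"],arm.sense()["time"])
print(onz("side",rs[0],.067))
E
```

```text
((327.42071533203125, 241.54830932617188), (9.633275985717773, 39.612701416015625), 85.2363510131836) [ 0.1976 -0.1008  0.1672] 15.3
[0.6352 0.1299 0.067 ]
```

View pics/c9.png

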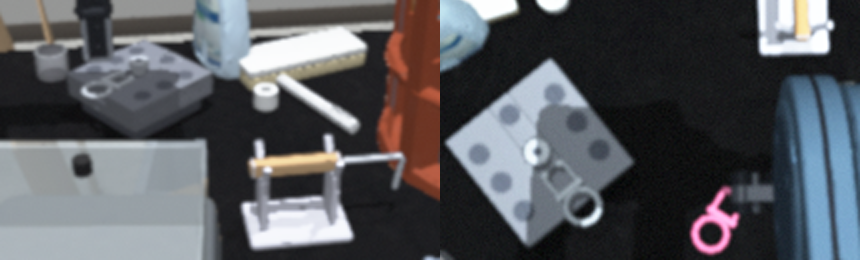

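The pick is back in its rest, with its handle in the same place as at the start: side (327.4,241.5). The clip lies clear of the shaft. I'm handing in.

```bash
python3 -c "
from station import job
print(job.hand_in())"
```

```text
the job is handed in; nothing more can be done
None
```

The clip is off the shaft, its loop about 58 mm from the shaft axis by camera, and the pick is back in its rest; I handed the job in at about 15 s, and no verdict came back.

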